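Fit a projector lens and screw its retaining ring snug

TASK

Fit the lens into the upright lens port of the small art projector: lower it gently, barrel up, into the bottom of the port and let go, then put the retaining ring over the barrel and screw it clockwise until it is snug on the lens flange, holding it firmly but not forced, since overtightening cracks the lens. Leave the ring on, let go, and do not disturb the pen pot, ink bottle and eraser.

Things in the scene. Friction and masses are not known exactly. Their poses are not given: they have to be found in the camera images.
- port (a point): Centre of the mouth of the lens port, level with its rim, about 72 mm above the table; z up on the port's axis, x towards one pin gap. The port is a round aluminium collar, 73 mm across, 27 mm tall, bore 63 mm, open upwards on the deck of a white art projector (170 x 130 x 45 mm, fixed, lying on its back).
- ledge (a point): On the port's axis, level with the ledge inside it, 9 mm above the deck and 18 mm below the rim. In the ledge is the 51 mm lens pocket. Its floor is a sprung seat, 3.2 to 5.8 mm above the deck (hidden, different each time: feel for it), giving 1 mm per 10 N. A lens caught on the ledge stands 3 mm or more too high: shift it about by 1 mm, lightly pressed, till it drops in.
- gap (a point): One of three gaps for the ring's pins (others at +-120 degrees), at rim level, 29.5 mm off the axis; seen from above it runs from 15 deg anticlockwise to 11 deg clockwise of here. Between gaps, threads stick in to a 54 mm bore, tops to 26 mm above the deck. Their undersides start clockwise of each gap 22.8 mm above the deck and sink 3.4 mm per rad clockwise, 89 deg long, to a dead stop.
- lens_mid (a point): Centre, half-way up, of the loose projection lens (about 90 g): black mount, 42 mm tall plus a low glass dome on the end of its barrel, which points up (z). Barrel 30 mm across, above a wider flange. Seated, this point is 0 to 4 mm below rim level. Hold it by the top 14 mm of the barrel: the collar's rim reaches up to 24 mm above its foot.
- flange (a point): Centre of the top face of the lens's flange, 8 mm above its foot. The flange is 49 mm across, its lower edge chamfered by 2.5 mm. The retaining ring stands on it.
- ring_mid (a point): Centre, half-way up, of the loose retaining ring (about 80 g): bright ribbed metal tube 34 mm tall, 49 mm across, hole 36 mm; it passes over the barrel. z up, pins at the bottom end. Hold it by the top 12 mm: the rim reaches 18 mm up it. With pins in the gaps it rests on the flange, foot 11 to 14 mm above the deck; caught on threads or rim, mostly 15 to 24 mm.
- pin (a point): Tip of one of the ring's three round pins (on its x axis; others at +-120 deg), 30 mm off its axis, 6 mm above its foot, 5 mm thick. Turned clockwise from the gaps the ring runs free, then 15 to 70 deg on (hidden) the threads bite and pull it down. Each further 10 deg adds 4 N of clamping. Snug: about 10 N (6 to 14), some 23 deg past the bite. Over 25 N cracks the lens. It self-locks.
- pen_pot: Bystander: blue glazed pot of pens and pencils, 76 mm across, 100 mm tall (pens to about 160 mm), 0.5 kg. Origin at the centre of its underside.
- ink_bottle: Bystander: small glass ink jar with a black cap, 48 mm across, 60 mm tall. Origin at the centre of its underside.
- eraser: Bystander: white eraser, 55 x 24 x 13 mm. Origin at the centre of its underside.
Mind the look-alikes: they are no part of the job. Leave any pink look-alike of the part that bears ring_mid alone. What is shaped like the part that bears lens_mid but orange is not meant.

How it is judged:
By the outcome, as a careful person would: the job done as asked, in the order asked, and still so for the second after the job is handed in, with the robot touching nothing.
It also fails if it takes over 72 s, if anything falls off the work surface, if the arm or the gripper's body presses on something with over 40 N, if the wrist force passes 120 N, or if a joint passes its speed limit or range.

ROBOT

A 7-joint arm with a two-finger parallel gripper is mounted at the origin on the work surface. World frame = base frame: x ahead of the robot, y to its left, z up, the work surface at z = 0. Lengths are in mm, angles in rad, forces in N, time in s.
With the tool pointing down it reaches from about 400 to 850 mm from the base axis. Payload 10.4 kg.
Tool frame: the origin (TCP) lies at the very end of the fingers, on their centre line; the grasp point (between the pads) lies 19 mm behind it (manip.grip_point_offset is the distance from the TCP to the grasp point, in mm); z points along the fingers, y is the line along which they close (so a half turn about z gives the same grasp; the last joint's range is limited). The gripper opens to 87 mm and grips with 3 to 60 N. Pads are 19 mm wide; open, the fingers measure 117 mm over their backs; the gripper's body (75 mm by 190 mm) begins 51 mm behind the grasp point.
Start: joints at [-0.023, 0.332, -0.065, 1.46, 0.022, 1.35, -0.088], TCP at [625.022, 0.018, 222.576] pointing down, gripper open.
Joint ranges: [-2.6, 2.6], [-0.5, 2.12], [-1.47, 1.34], [0.16, 2.42], [-1.27, 4.41], [0.06, 2.06], [-2.6, 2.6]. Speed limits (rad/s): [2.22, 2.22, 2.79, 2.79, 3.14, 3.14, 3.14].

INTERFACE

Orientations are given as a unit quaternion [w, x, y, z].
In Python, from station import manip, snapshot, camera_params gives the robot as it stands. The module is installed in compiled form; this text tells all that it offers.
- The arm moves only by the tool servo_tool, never from a script. Its argument "deltas" is one flat list of numbers, 7 for each row, row after row: the shift along the tool's x, y, z scaled (see below), then the turn, a rotation vector about the tool's x, y, z scaled (see below), then the opening, from -1 (shut) to 1 (fully open). In form: [tx, ty, tz, rx, ry, rz, jaw, tx, ty, tz, rx, ry, rz, jaw, ...]. A call has 1 to 8 rows; each row shifts and turns the commanded pose from where the row before left it, along the tool's axes as they then stand; what a row does not reach is not made up. The controller multiplies each number of a shift by 2.5 cm and each number of a turn by 2 pi rad. A row lasts 1/8 s, in which the tool goes at most 62.5 mm and 10.7 degrees, less where a joint would pass 70% of its speed; a pose out of reach is approached as far as the arm can. A call with a number of a shift or a turn outside -1 to 1 is refused whole. A call with a gripper value outside its range is refused whole. The fingers move at their own pace and stop on an object; "grip_force" is the grip in N (left out, the last holds). Time passes only in rows, so rows that do not move let the fingers close. It gives the time, the measured TCP pose, the force, the opening and the grip force at its end, in the units of the state.
- manip.get_obs(): the state, without advancing time (a new reading comes with each control period).
- snapshot(name): name is "scene" or "side" or "wrist"; returns (picture, depth): 384x512x3 uint8, red, green, blue; 384x512 float32, mm along the optical axis (not along the pixel's ray), 0 where there is no reading.
- camera_params(name): a dict with "K" (3x3 intrinsics, pixels), "rvec" (rotation vector, rad) and "tvec" (3), from world to camera coordinates, as OpenCV has them. Camera axes: x right, y down, z forward; pixel columns grow to the right and rows downward; lengths in mm; the calibration is good to about 2 mm. A picture is of the moment at which its call begins: read the wrist's pose just before it. camera_params takes no time and is no camera call; for the wrist camera it gives the pose at the moment of the call.
- manip.hand_in(): hands the job in; it is judged then, once.
The state is a dict: "clock": time; "q": joint angles; "joint_velocities": joint speeds; "tau": joint torques, N m; "position": TCP position; "tcp_rot": TCP orientation; "contact_force": force on the tool from outside, world axes, zero at the start; "moment": the same for the moment, N m; "grip_width": finger opening in mm; "finger_force": force on a finger pad.
Only numpy, scipy, OpenCV 4.12 (cv2) and the standard library are available. Lean on these libraries where they do the work, as an engineer would, in place of code of your own. Each camera call takes 0.05 s, during which the arm holds its last target. There are 200 camera calls.

## Working session

There is one attempt and no reset: what is moved stays moved. The work goes in short steps, Python scripts to look and compute and a tool call to move; the robot and the scene stay as the last step left them, time stands still between calls to the robot, and variables do not carry over. Pictures are saved under pics/ and viewed, at most 10 in all, crops included, and the job is handed in when it is done.

Besides the shell and the picture viewer there is one more tool, called after ">>>" as name(argument=value, ...) on one line, values as JSON. servo_tool: Moves the arm, as the interface text tells. Its arguments: {"type":"object","properties":{"deltas":{"type":"array"},"grip_force":{"type":"number"}},"required":["deltas"]}

```bash
mkdir -p pics; cat > h.py <<'E'
import numpy as np, cv2
from station import manip, snapshot, camera_params
def cam(n):
    p=camera_params(n);R=cv2.Rodrigues(np.array(p["rvec"],float))[0];return np.array(p["K"]),R,np.array(p["tvec"],float).ravel()
def cloud(n):
    K,R,t=cam(n);im,d=snapshot(n)
    v,u=np.mgrid[:d.shape[0],:d.shape[1]]
    P=np.stack([(u-K[0,2])/K[0,0]*d,(v-K[1,2])/K[1,1]*d,d],-1)
    return im,d,(P-t)@R
def plane(n,u,v,z,c=None):
    K,R,t=c or cam(n);r=R.T@np.array([(u-K[0,2])/K[0,0],(v-K[1,2])/K[1,1],1]);o=-R.T@t
    return o+r*(z-o[2])/r[2]
def save(n,im): cv2.imwrite('pics/'+n+'.png',im[:,:,::-1])
E
python3 - <<'E'
from h import *
o=manip.get_obs();print(o)
ims=[]
for n in("scene","side","wrist"):
    im,d,W=cloud(n);np.savez('pics/'+n+'.npz',im=im,d=d,W=W);ims.append(im)
ims.append(ims[0]*0)
g=np.vstack([np.hstack(ims[:2]),np.hstack(ims[2:])])
save('a',cv2.resize(g,(800,600),interpolation=cv2.INTER_AREA))
E
```

```text
{'clock': 0.0, 'q': array([-0.02261288,  0.33285354, -0.06471214,  1.46093934,  0.02160637,
        1.34988186, -0.08850089]), 'joint_velocities': array([-4.74874168e-04, -4.86002788e-04,  1.82717515e-03, -6.75545976e-04,
        7.07789364e-05,  2.91590553e-03,  2.15922638e-04]), 'tau': array([-1.20520472e-04, -6.23245955e+01,  2.44190963e-02, -3.89891267e+01,
       -6.13984605e-02,  3.97891912e-02,  1.87085252e-04]), 'position': array([6.24619415e+02, 7.73559636e-03, 2.21766356e+02]), 'tcp_rot': array([-4.66092949e-04,  7.07090412e-01,  7.07122811e-01, -5.13011116e-04]), 'contact_force': array([-0.60688264,  0.21456487,  0.32322794]), 'moment': array([ 0.0195258 , -0.02431693,  0.01091902]), 'finger_force': 0.0, 'grip_width': 87.21101703959296}
```

View pics/a.png

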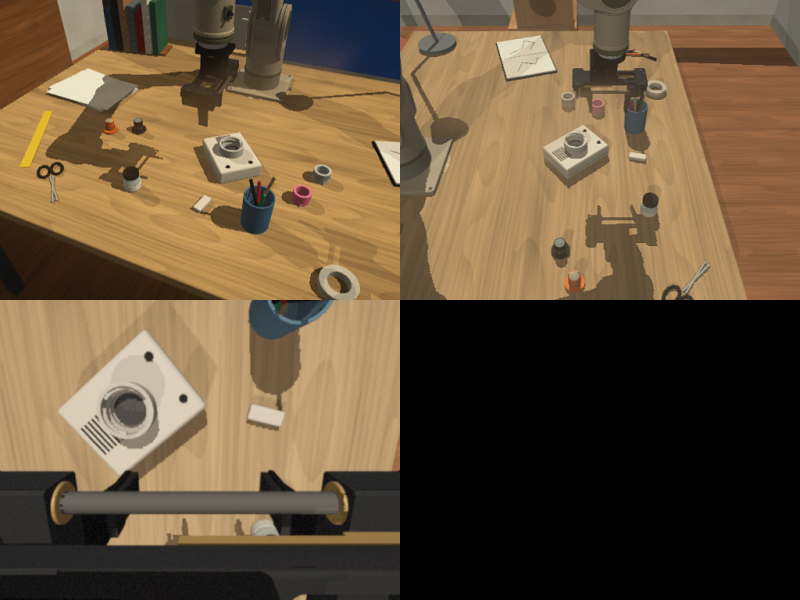

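The picture shows the black lens at scene px (177,163) and side px (205,316), and the silver ring at scene px (412,220) and side px (215,129). The projector port is at scene px (295,187), side px (225,184) and wrist px (165,140). The orange lens and pink ring are the look-alikes.

```bash
cat > m.py <<'E'
from h import *
def circ(W,m):
    p=W[m][:,:2]
    A=np.c_[2*p,np.ones(len(p))];s=np.linalg.lstsq(A,(p**2).sum(1),rcond=None)[0]
    return s[:2],np.sqrt(s[2]+s[:2]@s[:2]),len(p)
if __name__=="__main__":
  L={"scene":{"lens":(177,163),"ring":(412,220),"port":(295,187),"ink":(168,229),"eraser":(259,261),"pot":(330,262),"pink":(387,249),"orange":(141,163)},
   "side":{"lens":(205,316),"ring":(215,129),"port":(225,184),"ink":(320,262),"eraser":(304,201),"pot":(302,150),"pink":(253,137),"orange":(224,362)},"wrist":{"port":(165,140),"eraser":(341,148)}}
  for n in L:
    f=np.load(f'pics/{n}.npz');W=f['W'];d=f['d']
    for k,(u,v) in L[n].items():
        r=22
        w=W[max(v-r,0):v+r,max(u-r,0):u+r].reshape(-1,3);dd=d[max(v-r,0):v+r,max(u-r,0):u+r].ravel()
        w=w[(dd>0)&(w[:,2]>(60 if k=='port' else 6))&(w[:,2]<200)]
        zt=np.percentile(w[:,2],97);tp=w[w[:,2]>zt-4]
        print(n,k,'n',len(w),'min',w.min(0).round(),'max',w.max(0).round(),'topmid',((tp.min(0)+tp.max(0))/2).round(),'ext',np.ptp(tp,0).round())
E
python3 m.py
```

```text
scene lens n 224 min [ 474. -325.    6.] max [ 521. -277.   46.] topmid [ 498. -301.   43.] ext [31. 28.  6.]
scene ring n 476 min [472. 270.   6.] max [590. 332.  36.] topmid [531. 301.  33.] ext [119.  62.   5.]
scene port n 346 min [493.   5.  60.] max [568.  76.  74.] topmid [530.  40.  71.] ext [74. 71.  5.]
scene ink n 617 min [ 719. -201.    6.] max [ 767. -156.   62.] topmid [ 741. -180.   59.] ext [43. 42.  6.]
scene eraser n 258 min [701.  10.   6.] max [759.  43.  16.] topmid [729.  26.  13.] ext [56. 31.  6.]
scene pot n 1694 min [695. 134.   6.] max [771. 209. 133.] topmid [742. 171. 127.] ext [34. 42. 13.]
scene pink n 550 min [509. 239.   6.] max [634. 306.  36.] topmid [606. 268.  33.] ext [50. 48.  5.]
scene orange n 233 min [ 451. -494.    6.] max [ 560. -365.   46.] topmid [ 537. -392.   43.] ext [27. 26.  6.]
side lens n 486 min [ 470. -330.    6.] max [ 517. -273.   49.] topmid [ 495. -306.   46.] ext [28. 30.  6.]
side ring n 306 min [433. 221.   6.] max [554. 421.  41.] topmid [494. 303.  38.] ext [46. 54.  7.]
side port n 363 min [492.  -3.  60.] max [563.  75.  78.] topmid [527.  37.  75.] ext [71. 73.  7.]
side ink n 605 min [ 693. -214.    6.] max [ 765. -104.   66.] topmid [ 739. -183.   63.] ext [42. 45.  7.]
side eraser n 211 min [674. -37.   6.] max [771. 103.  20.] topmid [726.  24.  17.] ext [51. 34.  6.]
side pot n 1088 min [682. 131.   6.] max [804. 303. 142.] topmid [726. 163. 127.] ext [47. 38. 30.]
side pink n 283 min [545. 190.   6.] max [665. 381.  41.] topmid [605. 266.  38.] ext [40. 50.  6.]
side orange n 548 min [ 508. -418.    6.] max [ 556. -374.   49.] topmid [ 533. -394.   46.] ext [28. 27.  6.]
wrist port n 111 min [508.  17.  61.] max [557.  60.  74.] topmid [535.  39.  71.] ext [43. 43.  5.]
wrist eraser n 882 min [700.   6.   7.] max [753.  40.  15.] topmid [727.  23.  13.] ext [53. 34.  5.]
```

```bash
python3 - <<'E'
from h import *
K,R,t=cam("wrist");o=-R.T@t;print("cam pos",o,"axis",R[2],"right",R[0],K)
E
```

```text
cam pos [624.43723029  69.60011815 383.6144765 ] axis [-9.22461438e-04 -2.55456562e-01 -9.66820094e-01] right [ 9.99999549e-01 -4.52778066e-04 -8.34483995e-04] [[309.39940075   0.         254.77786332]
 [  0.         309.39940075 190.00733205]
 [  0.           0.           1.        ]]
```

>>> servo_tool(deltas=[-1,-0.5,0,0,0,0,1,-1,-0.5,0,0,0,0,1,-1,-0.5,0,0,0,0,1,-1,-0.5,0,0,0,0,1,-1,-0.5,0,0,0,0,1,-1,-0.5,0,0,0,0,1,-1,-0.5,0,0,0,0,1,-1,-0.5,0,0,0,0,1])

```text
clock: 1.15
position: [524.4, -200.7, 222.3]
tcp_rot: [-0.0, 0.707, 0.707, -0.0]
contact_force: [0.2, 0.0, 0.2]
grip_width: 87.1
finger_force: 0.0
```

>>> servo_tool(deltas=[-0.9,-0.2,0.4,0,0,0,1,-0.9,-0.2,0.4,0,0,0,1,-0.9,-0.2,0.4,0,0,0,1,-0.9,-0.2,0.4,0,0,0,1,-0.9,-0.2,0.4,0,0,0,1,-0.9,-0.1,0.4,0,0,0,1,-0.9,0,0.5,0,0,0,1,0,0,0,0,0,0,1])

```text
clock: 2.15
position: [496.1, -358.8, 148.7]
tcp_rot: [-0.001, 0.708, 0.706, -0.001]
contact_force: [0.7, 0.6, -0.7]
grip_width: 86.9
finger_force: 0.0
```

```bash
cat > w.py <<'E'
import sys
from m import *
# usage: name zlo zhi x y r
n=sys.argv[1];zl,zh,x,y,r=map(float,sys.argv[2:7])
o=manip.get_obs();p=o['position'];print('tcp',p.round(1),o['tcp_rot'].round(4),'q7',o['q'][6].round(3))
im,d,W=cloud("wrist");save(n,im);np.savez('pics/'+n+'.npz',im=im,d=d,W=W)
m=(d>0)&(W[...,2]>zl)&(W[...,2]<zh)&(np.hypot(W[...,0]-x,W[...,1]-y)<r)
w=W[m];print('n',len(w),'min',w.min(0).round(1),'max',w.max(0).round(1))
v=np.argwhere(m);print('px rows/cols',v.min(0),v.max(0))
c=cv2.minEnclosingCircle(w[:,:2].astype(np.float32));print('minencl',c,'mean',w.mean(0).round(1))
E
python3 w.py lens 38 55 497 -303 40
```

```text
tcp [ 496.1 -358.8  148.7] [-1.000e-03  7.080e-01  7.062e-01 -7.000e-04] q7 0.589
n 939 min [ 480.3 -320.1   39. ] max [ 508.7 -292.1   46.7]
px rows/cols [112 237] [145 270]
minencl ((494.53094482421875, -306.1340637207031), 14.723398208618164) mean [ 494.5 -305.8   42.9]
```

View pics/lens.png

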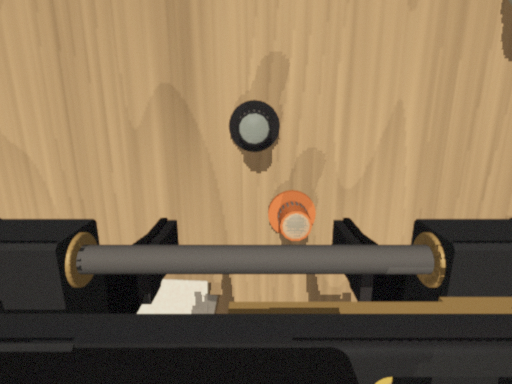

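The lens is at px (254,128), with the orange decoy lower right at (293,215). I'll go over the lens, descend and grip.

>>> servo_tool(deltas=[0.7,-0.03,0,0,0,0,1,0.7,-0.03,0.2,0,0,0,1,0.7,0,0.75,0,0,0,1,0,0,0.9,0,0,0,1,0,0,0.9,0,0,0,1,0,0,0.9,0,0,0,1,0,0,0.7,0,0,0,1,0,0,0.35,0,0,0,1])

```text
clock: 3.2
position: [496.0, -303.8, 31.8]
tcp_rot: [-0.0, 0.707, 0.708, 0.0]
contact_force: [0.1, 0.5, 0.6]
grip_width: 86.8
finger_force: 0.0
```

>>> servo_tool(deltas=[0,0,0,0,0,0,1,0,0,0,0,0,0,-1,0,0,0,0,0,0,-1,0,0,0,0,0,0,-1,0,0,0,0,0,0,-1,0,0,0,0,0,0,-1,0,0,0,0,0,0,-1], grip_force=20)

```text
clock: 4.08
position: [496.0, -305.0, 32.5]
tcp_rot: [-0.0, 0.707, 0.707, 0.0]
contact_force: [-0.8, 0.3, 0.4]
grip_width: 34.6
finger_force: 0.0
```

>>> servo_tool(deltas=[0,0,0,0,0,0,-1,0,0,0,0,0,0,-1,0,0,0,0,0,0,-1])

```text
clock: 4.45
position: [496.0, -305.0, 32.5]
tcp_rot: [-0.0, 0.707, 0.707, 0.0]
contact_force: [-0.0, 0.8, 0.5]
grip_width: 29.7
finger_force: 20.0
```

>>> servo_tool(deltas=[0,0,-0.4,0,0,0,-1,0,0,-1,0,0,0,-1,0,0,-1,0,0,0,-1,0.8,0,-1,0,0,0,-1,1,0,-1,0,0,0,-1,1,0.2,-1,0,0,0,-1,1,0.2,-0.5,0,0,0,-1,1,0.2,0,0,0,0,-1])

```text
clock: 5.45
position: [511.8, -184.4, 182.1]
tcp_rot: [0.001, 0.707, 0.707, 0.001]
contact_force: [0.8, 1.1, -1.1]
grip_width: 29.0
finger_force: 20.0
```

>>> servo_tool(deltas=[1,0.2,0,0,0,0,-1,1,0.2,0,0,0,0,-1,1,0.2,0,0,0,0,-1,1,0.1,0,0,0,0,-1,1,0,0,0,0,0,-1,1,0,0,0,0,0,-1,0.8,0,0,0,0,0,-1,0,0,0,0,0,0,-1])

```text
clock: 6.45
position: [528.5, -13.5, 180.6]
tcp_rot: [0.0, 0.706, 0.708, 0.0]
contact_force: [-0.3, -0.4, -1.9]
grip_width: 29.5
finger_force: 20.0
```

```bash
python3 w.py port 68.5 76 529 39 45
```

```text
tcp [528.5 -13.5 180.6] [1.000e-04 7.061e-01 7.081e-01 3.000e-04] q7 -0.069
n 1871 min [4.919e+02 3.000e-01 6.850e+01] max [564.7  72.6  73.9]
px rows/cols [ 88 213] [173 297]
minencl ((528.38623046875, 36.59822082519531), 36.537559509277344) mean [528.5  37.7  71.2]
```

View pics/port.png

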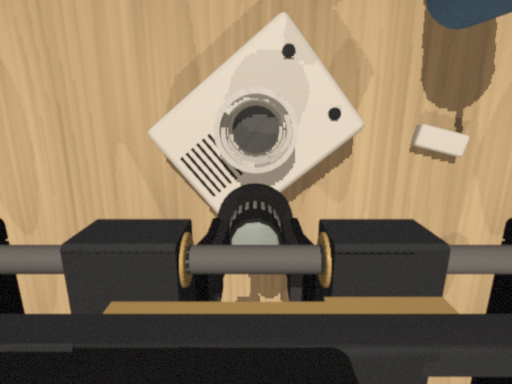

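The port is at px (256,131), and the lens is held below it at px (255,235). Next I'll work out the gap angles from the depth profile at radius 28–31.

```bash
cat > gap.py <<'E'
from m import *
f=np.load('pics/port.npz');W=f['W'];d=f['d'];im=f['im']
c=np.array([528.4,36.6]);K,R,t=cam("wrist")
for z in(71,):
  row=[]
  for a in range(0,360,5):
    vs=[]
    for r in(28,29,30):
        p=R@np.array([c[0]+r*np.cos(np.radians(a)),c[1]+r*np.sin(np.radians(a)),z])+t
        u=K@p;u=u[:2]/u[2];vs.append(d[int(round(u[1])),int(round(u[0]))]-p[2])
    row.append((a,np.round(np.median(vs)),im[int(round(u[1])),int(round(u[0])),0]))
  print([(a,int(v),int(g)) for a,v,g in row])
b=cv2.resize(im[80:185,200:315],None,fx=5,fy=5,interpolation=cv2.INTER_CUBIC);save('pcrop',b)
E
python3 gap.py
```

```text
[(0, 2, 214), (5, 1, 212), (10, 1, 212), (15, 1, 211), (20, 1, 215), (25, 0, 209), (30, 17, 130), (35, 17, 137), (40, 17, 136), (45, 16, 144), (50, 17, 152), (55, 5, 165), (60, 6, 167), (65, 5, 157), (70, 5, 146), (75, 5, 145), (80, 4, 160), (85, 4, 147), (90, 3, 192), (95, 3, 148), (100, 3, 167), (105, 3, 154), (110, 3, 160), (115, 3, 172), (120, 2, 197), (125, 2, 170), (130, 2, 184), (135, 2, 187), (140, 0, 207), (145, 2, 219), (150, 1, 171), (155, 17, 136), (160, 17, 114), (165, 17, 119), (170, 14, 103), (175, 14, 131), (180, 7, 141), (185, 5, 147), (190, 6, 199), (195, 5, 210), (200, 4, 211), (205, 4, 208), (210, 5, 205), (215, 4, 208), (220, 4, 209), (225, 2, 208), (230, 4, 208), (235, 4, 207), (240, 3, 208), (245, 2, 204), (250, 2, 212), (255, 3, 213), (260, 2, 217), (265, 1, 217), (270, 18, 187), (275, 18, 182), (280, 17, 177), (285, 17, 182), (290, 17, 179), (295, 7, 185), (300, 6, 199), (305, 6, 198), (310, 5, 195), (315, 5, 194), (320, 4, 197), (325, 5, 202), (330, 4, 214), (335, 4, 208), (340, 5, 213), (345, 4, 213), (350, 3, 214), (355, 2, 215)]
```

View pics/pcrop.png

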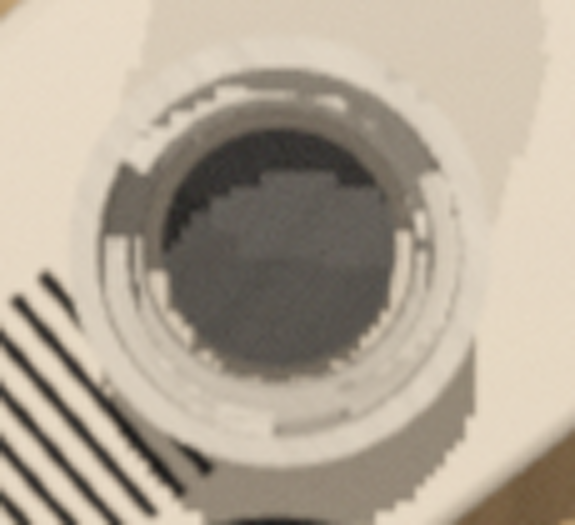

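The gap centres are at about 42° modulo 120° in the world frame. I'll move over the port and lower the lens.

>>> servo_tool(deltas=[0.7,0.02,0,0,0,0,-1,0.7,0.02,0,0,0,0,-1,0.65,0.016,0,0,0,0,-1,0,0,0.6,0,0,0,-1,0,0,0.9,0,0,0,-1,0,0,0.8,0,0,0,-1,0,0,0.6,0,0,0,-1,0,0,0.3,0,0,0,-1])

```text
clock: 7.5
position: [529.4, 35.9, 98.8]
tcp_rot: [-0.0, 0.707, 0.707, -0.001]
contact_force: [-0.3, 0.4, -0.3]
grip_width: 29.1
finger_force: 20.0
```

>>> servo_tool(deltas=[0,0,0,0,0,0,-1,0,0,0,0,0,0,-1])

```text
clock: 7.75
position: [530.4, 36.3, 100.7]
tcp_rot: [0.0, 0.707, 0.707, 0.0]
contact_force: [0.1, -0.2, -1.1]
grip_width: 29.3
finger_force: 20.0
```

>>> servo_tool(deltas=[0.05,-0.01,0.1,0,0,0,-1,0,0,0.15,0,0,0,-1,0,0,0.15,0,0,0,-1,0,0,0.06,0,0,0,-1,0,0,0.04,0,0,0,-1,0,0,0,0,0,0,-1])

```text
clock: 8.5
position: [529.7, 37.5, 87.5]
tcp_rot: [0.0, 0.707, 0.707, 0.0]
contact_force: [0.1, 0.3, 0.7]
grip_width: 29.0
finger_force: 20.0
```

Now down in small steps of about 0.75 mm.

>>> servo_tool(deltas=[0,0,0.04,0,0,0,-1,0,0,0.03,0,0,0,-1,0,0,0,0,0,0,-1])

```text
clock: 8.88
position: [529.6, 37.5, 85.7]
tcp_rot: [-0.0, 0.707, 0.707, -0.0]
contact_force: [-0.1, -0.7, -0.6]
grip_width: 29.4
finger_force: 20.0
```

>>> servo_tool(deltas=[0,0,0.03,0,0,0,-1,0,0,0.03,0,0,0,-1,0,0,0,0,0,0,-1])

```text
clock: 9.25
position: [529.7, 37.5, 84.3]
tcp_rot: [-0.0, 0.707, 0.707, 0.0]
contact_force: [0.8, 0.7, -1.8]
grip_width: 29.1
finger_force: 20.0
```

>>> servo_tool(deltas=[0,0,0.03,0,0,0,-1,0,0,0.02,0,0,0,-1,0,0,0,0,0,0,-1])

```text
clock: 9.62
position: [529.6, 37.5, 83.0]
tcp_rot: [-0.0, 0.707, 0.707, -0.0]
contact_force: [-0.6, -0.3, -0.7]
grip_width: 29.3
finger_force: 20.0
```

>>> servo_tool(deltas=[0,0,0.03,0,0,0,-1,0,0,0,0,0,0,-1])

```text
clock: 9.88
position: [529.7, 37.5, 82.4]
tcp_rot: [0.0, 0.707, 0.707, 0.0]
contact_force: [-0.5, -0.4, 0.7]
grip_width: 29.1
finger_force: 20.0
```

>>> servo_tool(deltas=[0,0,0.03,0,0,0,-1,0,0,0,0,0,0,-1])

```text
clock: 10.12
position: [529.8, 37.5, 81.9]
tcp_rot: [0.0, 0.707, 0.707, 0.0]
contact_force: [-2.6, -0.0, 4.3]
grip_width: 29.4
finger_force: 20.0
```

>>> servo_tool(deltas=[0,0,0.03,0,0,0,-1,0,0,0,0,0,0,-1])

```text
clock: 10.38
position: [529.9, 37.5, 81.6]
tcp_rot: [0.0, 0.707, 0.707, 0.0]
contact_force: [-4.2, -0.3, 8.8]
grip_width: 29.1
finger_force: 20.0
```

The lens is on the sprung seat at about 4.5 mm above the deck. I'll ease off, release and lift.

>>> servo_tool(deltas=[0,-0.01,-0.02,0,0,0,-1,0,0,0,0,0,0,-0.2,0,0,0,0,0,0,0.2,0,0,0,0,0,0,1,0,0,0,0,0,0,1,0,0,-0.5,0,0,0,1,0,0,-1,0,0,0,1,0,0,-1,0,0,0,1])

```text
clock: 11.38
position: [529.5, 37.5, 145.4]
tcp_rot: [0.0, 0.707, 0.707, 0.0]
contact_force: [0.1, 0.6, 0.0]
grip_width: 84.0
finger_force: 0.0
```

>>> servo_tool(deltas=[-0.9,0,-1,0,0,0,1,-0.9,0,-0.5,0,0,0,1,0,0,0,0,0,0,1])

```text
clock: 11.75
position: [530.2, -9.2, 183.1]
tcp_rot: [0.001, 0.708, 0.706, 0.001]
contact_force: [-0.2, 0.4, 0.2]
grip_width: 86.5
finger_force: 0.0
```

```bash
python3 w.py seated 86 98 530 38 25; python3 - <<'E'
from h import *
W=np.load('pics/seated.npz')['W'];im=np.load('pics/seated.npz')['im']
r=np.hypot(W[...,0]-529.5,W[...,1]-37)
for a,b in((0,8),(12,14),(18,22),(33,36)):
    m=(r>a)&(r<b)&(W[...,2]>30);print(a,b,np.percentile(W[...,2][m],[10,50,90]).round(1))
save('sc',cv2.resize(im[60:220,170:340],None,fx=3,fy=3))
E
```

```text
tcp [530.2  -9.2 183.1] [0.0012 0.7082 0.706  0.0009] q7 -0.084
n 1036 min [514.8  22.1  86.1] max [543.3  51.1  96.2]
px rows/cols [120 236] [156 271]
minencl ((529.12890625, 36.375789642333984), 14.898720741271973) mean [529.   36.8  92.9]
0 8 [93.3 94.2 95.1]
12 14 [ 90.9  92.7 268.1]
18 22 [268.3 293.3 302.2]
33 36 [ 71.7 289.2 297.9]
```

View pics/sc.png

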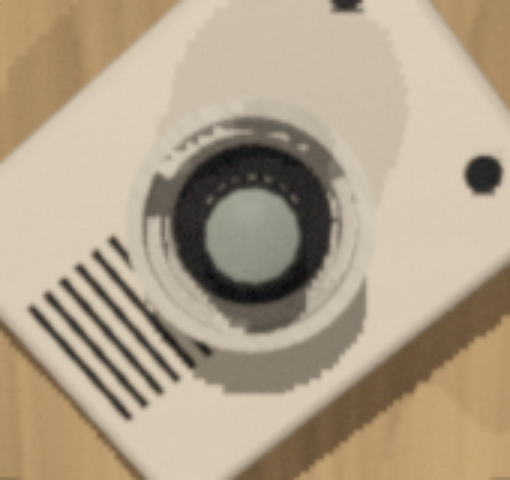

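The lens is seated upright and centred in the port, at crop px (253,235), with its dome at about 95 mm. Now to the ring.

>>> servo_tool(deltas=[1,0,0,0,0,0,1,1,0,0,0,0,0,1,1,-0.2,0,0,0,0,1,1,-0.2,0,0,0,0,1,1,-0.2,0,0,0,0,1,1,-0.2,0.2,0,0,0,1,1,-0.2,0.4,0,0,0,1,1,-0.2,0.4,0,0,0,1])

```text
clock: 12.8
position: [498.3, 194.6, 155.6]
tcp_rot: [-0.0, 0.707, 0.708, -0.0]
contact_force: [-0.1, -0.4, 0.4]
grip_width: 86.9
finger_force: 0.0
```

>>> servo_tool(deltas=[1,-0.2,0.4,0,0,0,1,1,0,0.4,0,0,0,1,0.5,0,0,0,0,0,1,0,0,0,0,0,0,1])

```text
clock: 13.3
position: [494.0, 256.1, 136.3]
tcp_rot: [-0.0, 0.706, 0.708, -0.0]
contact_force: [0.6, -0.7, 0.7]
grip_width: 87.2
finger_force: 0.0
```

```bash
python3 w.py ring 30 37 495 303 35; python3 - <<'E'
from h import *
im=np.load('pics/ring.npz')['im']
save('rc',cv2.resize(im[60:210,150:350],None,fx=4,fy=4,interpolation=cv2.INTER_CUBIC))
E
```

```text
tcp [494.  256.1 136.3] [-2.000e-04  7.064e-01  7.078e-01 -0.000e+00] q7 -0.619
n 1291 min [469.8 280.5  30.2] max [519.2 329.1  36.1]
px rows/cols [104 227] [162 285]
minencl ((494.67047119140625, 304.8576965332031), 24.892459869384766) mean [494.6 305.5  33.5]
```

View pics/rc.png

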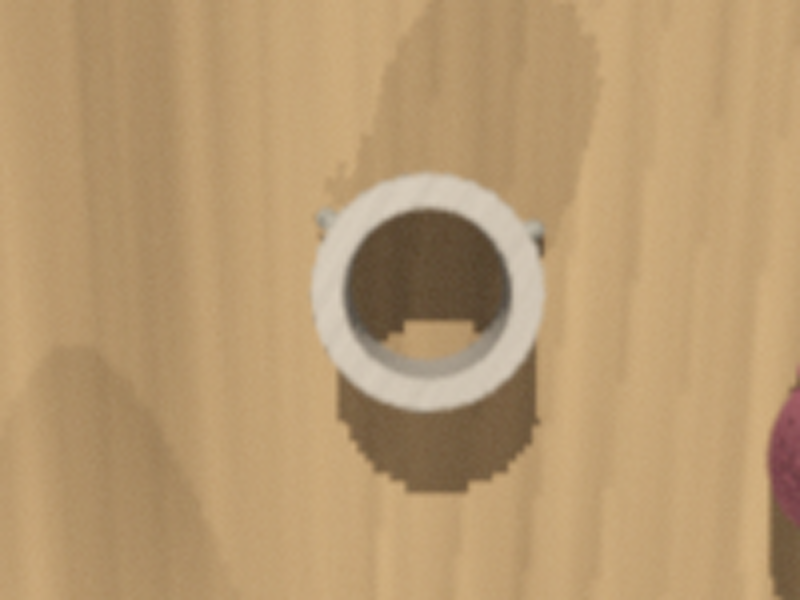

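The ring's top face is at crop px (428,292), with two pins showing at (322,218) and (537,230).

```bash
python3 - <<'E'
from h import *
c=np.array([494.67,304.86])
for u,v in((322,218),(537,230)):
    p=plane("wrist",150+u/4,60+v/4,7);q=p[:2]-c;print(p.round(1),np.hypot(*q).round(1),np.degrees(np.arctan2(q[1],q[0])).round(1))
E
```

```text
[471.8 319.    7. ] 26.9 148.2
[521.  316.4   7. ] 28.8 23.6
```

>>> servo_tool(deltas=[0.65,0.03,0,0,0,0,1,0.65,0.03,0.2,0,0,0,1,0.65,0,0.7,0,0,0,1,0,0,0.9,0,0,0,1,0,0,0.9,0,0,0,1,0,0,0.8,0,0,0,1,0,0,0.6,0,0,0,1,0,0,0.3,0,0,0,1])

```text
clock: 14.35
position: [495.3, 303.9, 24.9]
tcp_rot: [-0.0, 0.707, 0.707, -0.001]
contact_force: [0.5, -0.4, -0.7]
grip_width: 87.2
finger_force: 0.0
```

>>> servo_tool(deltas=[0,0,0,0,0,0,1,0,0,0,0,0,0,1])

```text
clock: 14.6
position: [496.4, 304.1, 27.0]
tcp_rot: [0.0, 0.707, 0.707, 0.001]
contact_force: [0.2, -0.2, -0.1]
grip_width: 87.2
finger_force: 0.0
```

>>> servo_tool(deltas=[0.035,-0.03,0.14,0,0,0,1,0,0,0,0,0,0,0,0,0,0,0,0,0,-1,0,0,0,0,0,0,-1,0,0,0,0,0,0,-1,0,0,0,0,0,0,-1,0,0,0,0,0,0,-1,0,0,0,0,0,0,-1], grip_force=30)

```text
clock: 15.6
position: [495.2, 304.7, 22.9]
tcp_rot: [0.0, 0.707, 0.707, 0.0]
contact_force: [0.5, 1.0, 0.3]
grip_width: 48.2
finger_force: 30.0
```

>>> servo_tool(deltas=[0,0,-0.4,0,0,0,-1,0,0,-1,0,0,0,-1,0,0,-1,0,0,0,-1,0,0,-1,0,0,0,-1,-0.8,0,-1,0,0,0,-1,-1,0,-1,0,0,0,-1,-1,0.2,0,0,0,0,-1,-1,0.2,0,0,0,0,-1])

```text
clock: 16.6
position: [505.4, 209.0, 158.9]
tcp_rot: [0.0, 0.707, 0.707, 0.001]
contact_force: [0.8, -0.6, -1.1]
grip_width: 48.0
finger_force: 30.0
```

>>> servo_tool(deltas=[-1,0.2,0,0,0,0,-1,-1,0.2,0,0,0,0,-1,-1,0.2,0,0,0,0,-1,-1,0.2,0,0,0,0,-1,-1,0.1,0,0,0,0,-1,-0.9,0,0,0,0,0,-1,-0.6,0,0,0,0,0,-1,0,0,0,0,0,0,-1])

```text
clock: 17.6
position: [527.7, 46.4, 158.1]
tcp_rot: [0.0, 0.708, 0.707, 0.0]
contact_force: [-0.2, 0.1, -1.0]
grip_width: 47.9
finger_force: 30.0
```

>>> servo_tool(deltas=[-0.2,0.04,0,0,0,0,-1,-0.2,0.04,0,0,0,0,-1,0,0,0.3,0,0,-0.022,-1,0,0,0.4,0,0,-0.022,-1,0,0,0.2,0,0,0,-1,0,0,0,0,0,0,-1,0,0,0,0,0,0,-1])

```text
clock: 18.48
position: [529.9, 37.2, 135.7]
tcp_rot: [0.0, 0.604, 0.797, 0.0]
contact_force: [0.0, 0.2, -0.4]
grip_width: 48.0
finger_force: 30.0
```

```bash
cat > s.py <<'E'
import sys
from station import manip
import numpy as np
from scipy.spatial.transform import Rotation as Ro
o=manip.get_obs();q=o['tcp_rot'];R=Ro.from_quat([q[1],q[2],q[3],q[0]]).as_matrix()
print('t',o['clock'],'p',o['position'].round(2),'yaw of tool x',np.degrees(np.arctan2(R[1,0],R[0,0])).round(2),'F',o['contact_force'].round(1),'M',o['moment'].round(3),'q7',o['q'][6].round(2))
if len(sys.argv)>2:
    d=R.T@(np.array([float(sys.argv[1]),float(sys.argv[2]),o['position'][2]])-o['position']);print('tool shift to target /25:',(d/25).round(3))
E
python3 s.py 529.7 36.3
```

```text
t 18.475 p [529.92  37.23 135.68] yaw of tool x 105.74 F [ 0.   0.2 -0.4] M [-0.03   0.005 -0.022] q7 0.09
tool shift to target /25: [-0.033 -0.018 -0.   ]
```

>>> servo_tool(deltas=[-0.033,-0.018,0.2,0,0,0,-1,0,0,0.4,0,0,0,-1,0,0,0.4,0,0,0,-1,0,0,0.4,0,0,0,-1,0,0,0.2,0,0,0,-1,0,0,0,0,0,0,-1,0,0,0,0,0,0,-1])

```text
clock: 19.35
position: [529.7, 36.3, 95.6]
tcp_rot: [0.0, 0.603, 0.798, 0.0]
contact_force: [1.0, 0.2, -0.4]
grip_width: 48.3
finger_force: 30.0
```

```bash
python3 s.py 529.7 36.3
```

```text
t 19.35 p [529.71  36.27  95.63] yaw of tool x 105.84 F [ 1.   0.2 -0.4] M [ 0.016  0.006 -0.018] q7 0.09
tool shift to target /25: [ 0.001 -0.    -0.   ]
```

>>> servo_tool(deltas=[0,0,0.06,0,0,0,-1,0,0,0.06,0,0,0,-1,0,0,0.06,0,0,0,-1,0,0,0,0,0,0,-1])

```text
clock: 19.85
position: [529.4, 36.2, 90.7]
tcp_rot: [-0.0, 0.603, 0.798, -0.0]
contact_force: [-0.2, -0.7, -0.6]
grip_width: 48.2
finger_force: 30.0
```

>>> servo_tool(deltas=[0,0,0.04,0,0,0,-1,0,0,0.04,0,0,0,-1,0,0,0,0,0,0,-1])

```text
clock: 20.23
position: [529.4, 36.2, 88.7]
tcp_rot: [-0.0, 0.603, 0.798, -0.0]
contact_force: [0.6, 0.3, -1.0]
grip_width: 47.8
finger_force: 30.0
```

The pins are past the thread tops with no force. I'll continue.

>>> servo_tool(deltas=[0,0,0.06,0,0,0,-1,0,0,0.06,0,0,0,-1,0,0,0.04,0,0,0,-1,0,0,0.04,0,0,0,-1,0,0,0,0,0,0,-1])

```text
clock: 20.85
position: [529.4, 36.2, 83.7]
tcp_rot: [-0.0, 0.603, 0.798, -0.0]
contact_force: [0.1, -0.1, -0.5]
grip_width: 47.9
finger_force: 30.0
```

>>> servo_tool(deltas=[0,0,0.04,0,0,0,-1,0,0,0.02,0,0,0,-1,0,0,0,0,0,0,-1])

```text
clock: 21.22
position: [529.4, 36.2, 82.3]
tcp_rot: [-0.0, 0.603, 0.798, 0.0]
contact_force: [0.1, 0.7, -1.1]
grip_width: 48.2
finger_force: 30.0
```

>>> servo_tool(deltas=[0,0,0.04,0,0,0,-1,0,0,0,0,0,0,-1])

```text
clock: 21.48
position: [529.4, 36.2, 81.2]
tcp_rot: [-0.0, 0.603, 0.798, -0.0]
contact_force: [0.4, -0.1, -0.9]
grip_width: 47.8
finger_force: 30.0
```

>>> servo_tool(deltas=[0,0,0.03,0,0,0,-1,0,0,0,0,0,0,-1])

```text
clock: 21.72
position: [529.5, 36.3, 80.7]
tcp_rot: [0.0, 0.603, 0.798, 0.0]
contact_force: [-0.5, -0.1, 1.3]
grip_width: 48.2
finger_force: 30.0
```

The ring is resting on the flange, with its foot about 12.7 mm above the deck. I'll turn it clockwise.

>>> servo_tool(deltas=[0,0,0,0,0,0.0139,-1,0,0,0,0,0,0.0139,-1,0,0,0,0,0,0,-1])

```text
clock: 22.1
position: [529.6, 36.3, 80.7]
tcp_rot: [0.0, 0.67, 0.742, 0.0]
contact_force: [-0.1, -0.4, -0.8]
grip_width: 48.3
finger_force: 30.0
```

```bash
python3 s.py
```

```text
t 22.1 p [529.61  36.26  80.69] yaw of tool x 95.86 F [-0.1 -0.4 -0.8] M [-0.04  -0.004 -0.014] q7 -0.08
```

>>> servo_tool(deltas=[0,0,0,0,0,0.0139,-1,0,0,0,0,0,0,-1])

```text
clock: 22.35
position: [529.6, 36.3, 80.6]
tcp_rot: [0.0, 0.701, 0.713, 0.0]
contact_force: [-0.5, -0.2, 0.5]
grip_width: 48.1
finger_force: 30.0
```

```bash
python3 s.py
```

```text
t 22.35 p [529.57  36.27  80.63] yaw of tool x 90.95 F [-0.5 -0.2  0.5] M [-0.003 -0.005  0.006] q7 -0.17
```

>>> servo_tool(deltas=[0,0,0,0,0,0.0139,-1,0,0,0,0,0,0,-1])

```text
clock: 22.6
position: [529.6, 36.2, 80.7]
tcp_rot: [0.0, 0.731, 0.682, 0.0]
contact_force: [0.2, -0.5, 1.0]
grip_width: 48.2
finger_force: 30.0
```

```bash
python3 s.py
```

```text
t 22.6 p [529.58  36.24  80.66] yaw of tool x 86.0 F [ 0.2 -0.5  1. ] M [ 0.004 -0.001 -0.017] q7 -0.25
```

>>> servo_tool(deltas=[0,0,0.02,0,0,0.0139,-1,0,0,0,0,0,0,-1])

```text
clock: 22.85
position: [529.7, 36.3, 80.4]
tcp_rot: [0.0, 0.76, 0.65, 0.0]
contact_force: [-1.3, -0.4, 3.0]
grip_width: 48.4
finger_force: 30.0
```

```bash
python3 s.py
```

```text
t 22.85 p [529.72  36.27  80.38] yaw of tool x 81.02 F [-1.3 -0.4  3. ] M [-0.051  0.177 -0.035] q7 -0.34
```

>>> servo_tool(deltas=[0,0,0,0,0,0.0139,-1,0,0,0,0,0,0,-1])

```text
clock: 23.1
position: [529.7, 36.2, 80.3]
tcp_rot: [0.0, 0.788, 0.616, 0.0]
contact_force: [0.8, -0.2, 3.6]
grip_width: 47.9
finger_force: 30.0
```

```bash
python3 s.py
```

```text
t 23.1 p [529.74  36.25  80.33] yaw of tool x 76.03 F [ 0.8 -0.2  3.6] M [ 0.018  0.013 -0.016] q7 -0.42
```

>>> servo_tool(deltas=[0,0,0,0,0,0.0139,-1,0,0,0,0,0,0,-1])

```text
clock: 23.35
position: [529.7, 36.2, 80.3]
tcp_rot: [0.0, 0.814, 0.581, 0.0]
contact_force: [-0.2, -0.2, 4.0]
grip_width: 48.0
finger_force: 30.0
```

```bash
python3 s.py
```

```text
t 23.35 p [529.7   36.24  80.28] yaw of tool x 71.03 F [-0.2 -0.2  4. ] M [-0.018  0.034 -0.067] q7 -0.51
```

>>> servo_tool(deltas=[0,0,0,0,0,0.0139,-1,0,0,0,0,0,0,-1])

```text
clock: 23.6
position: [529.7, 36.3, 80.2]
tcp_rot: [0.0, 0.839, 0.545, 0.0]
contact_force: [0.0, 0.6, 4.4]
grip_width: 47.8
finger_force: 30.0
```

```bash
python3 s.py
```

```text
t 23.6 p [529.65  36.26  80.24] yaw of tool x 66.03 F [0.  0.6 4.4] M [ 0.028  0.032 -0.078] q7 -0.59
```

>>> servo_tool(deltas=[0,0,0,0,0,0.0139,-1,0,0,0,0,0,0,-1])

```text
clock: 23.85
position: [529.6, 36.2, 80.2]
tcp_rot: [0.0, 0.862, 0.508, 0.0]
contact_force: [0.5, 0.1, 4.9]
grip_width: 48.0
finger_force: 30.0
```

```bash
python3 s.py
```

```text
t 23.85 p [529.61  36.23  80.2 ] yaw of tool x 61.03 F [0.5 0.1 4.9] M [-0.004  0.043 -0.086] q7 -0.67
```

>>> servo_tool(deltas=[0,0,0,0,0,0.0139,-1,0,0,0,0,0,0,-1])

```text
clock: 24.1
position: [529.6, 36.3, 80.1]
tcp_rot: [0.0, 0.883, 0.47, 0.0]
contact_force: [-0.0, -0.5, 3.6]
grip_width: 48.3
finger_force: 30.0
```

```bash
python3 s.py
```

```text
t 24.1 p [529.56  36.28  80.14] yaw of tool x 56.03 F [-0.  -0.5  3.6] M [ 0.044  0.054 -0.063] q7 -0.76
```

>>> servo_tool(deltas=[0,0,0,0,0,0.0139,-1,0,0,0,0,0,0,-1])

```text
clock: 24.35
position: [529.4, 36.3, 80.0]
tcp_rot: [-0.0, 0.902, 0.431, 0.0]
contact_force: [0.1, 0.2, 3.3]
grip_width: 47.9
finger_force: 30.0
```

```bash
python3 s.py
```

```text
t 24.35 p [529.43  36.35  80.01] yaw of tool x 51.03 F [0.1 0.2 3.3] M [ 0.084  0.053 -0.124] q7 -0.84
```

>>> servo_tool(deltas=[0,0,0,0,0,0.0139,-1,0,0,0,0,0,0,-1])

```text
clock: 24.6
position: [529.3, 36.3, 79.9]
tcp_rot: [-0.0, 0.92, 0.391, -0.0]
contact_force: [0.6, 1.1, 1.9]
grip_width: 48.1
finger_force: 30.0
```

```bash
python3 s.py
```

```text
t 24.6 p [529.33  36.35  79.89] yaw of tool x 46.02 F [0.6 1.1 1.9] M [ 0.248  0.052 -0.123] q7 -0.93
```

>>> servo_tool(deltas=[0,0,0,0,0,0,-1,0,0,0,0,0,0,-1])

```text
clock: 24.85
position: [529.3, 36.3, 79.9]
tcp_rot: [-0.0, 0.921, 0.39, -0.0]
contact_force: [0.6, 1.3, 1.2]
grip_width: 48.0
finger_force: 30.0
```

```bash
python3 s.py
```

```text
t 24.85 p [529.32  36.34  79.91] yaw of tool x 45.9 F [0.6 1.3 1.2] M [ 0.396  0.086 -0.084] q7 -0.93
```

>>> servo_tool(deltas=[0,0,0.01,0,0,0.0139,-1,0,0,0,0,0,0,-1,0,0,0,0,0,0,-1])

```text
clock: 25.22
position: [529.3, 36.4, 79.7]
tcp_rot: [-0.0, 0.937, 0.349, -0.0]
contact_force: [0.6, 2.4, 0.2]
grip_width: 47.8
finger_force: 30.0
```

```bash
python3 s.py
```

```text
t 25.225 p [529.29  36.35  79.68] yaw of tool x 40.91 F [0.6 2.4 0.2] M [ 0.492  0.183 -0.235] q7 -1.01
```

The seat is compressed about 1.0 mm and the arm force is near zero, so the clamp is about 10 N: snug. I'll release and retreat.

>>> servo_tool(deltas=[0,0,0,0,0,0,-0.1,0,0,0,0,0,0,0.5,0,0,0,0,0,0,1,0,0,0,0,0,0,1,0,0,-0.3,0,0,0,1,0,0,-1,0,0,0,1,0,0,-1,0,0,0,1,0,0,-1,0,0,0,1])

```text
clock: 26.22
position: [529.5, 36.2, 163.7]
tcp_rot: [0.0, 0.937, 0.348, 0.0]
contact_force: [-0.3, 0.2, 0.2]
grip_width: 86.5
finger_force: 0.0
```

>>> servo_tool(deltas=[-0.3,0,-1,0,0,0,1,-0.8,0,-0.5,0,0,0,1,-0.8,0,0,0,0,0,1,0,0,0,0,0,0,1])

```text
clock: 26.72
position: [492.6, 4.0, 199.6]
tcp_rot: [0.0, 0.938, 0.348, -0.0]
contact_force: [0.2, 0.2, 0.6]
grip_width: 86.9
finger_force: 0.0
```

```bash
python3 s.py; python3 w.py fin 84 98 530 37 26; python3 - <<'E'
from h import *
W=np.load('pics/fin.npz')['W']
r=np.hypot(W[...,0]-529,W[...,1]-36.7)
for a,b in((0,8),(19.5,23.5),(33,36)):
    m=(r>a)&(r<b)&(W[...,2]>66)&(W[...,2]<110);print(a,b,np.percentile(W[...,2][m],[10,50,90]).round(1))
m=(r>19.5)&(r<23.5)&(W[...,2]>85)&(W[...,2]<100);p=W[m]
print(np.linalg.lstsq(np.c_[p[:,:2]-[529,36.7],np.ones(len(p))],p[:,2],rcond=None)[0].round(3))
im,_=snapshot("scene");w=cv2.imread('pics/fin.png')[:,:,::-1]
save('end',cv2.resize(np.hstack([im,w]),(800,300),interpolation=cv2.INTER_AREA))
E
```

```text
t 26.725 p [492.58   3.96 199.64] yaw of tool x 40.68 F [0.2 0.2 0.6] M [-0.036  0.032  0.05 ] q7 -0.96
tcp [492.6   4.  199.6] [ 1.000e-04  9.376e-01  3.476e-01 -1.000e-04] q7 -0.961
n 2176 min [504.3  12.1  84.1] max [553.6  61.4  95.2]
px rows/cols [103 226] [160 282]
minencl ((528.923828125, 36.888099670410156), 24.86685562133789) mean [529.   37.   90.9]
0 8 [92.2 93.1 93.9]
19.5 23.5 [89.5 90.4 91.3]
33 36 [70.7 71.6 72.6]
[-1.0000e-03  1.0000e-03  9.0406e+01]
```

View pics/end.png

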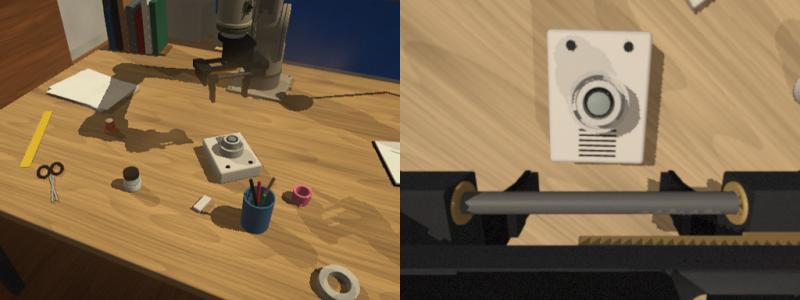

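The ring sits level around the lens (right-hand view, px (598,103)), with its top at 90.4 mm. The dome is 1.1 mm lower than before, which fits a clamp of 10–11 N, and the bystanders look undisturbed.

```bash
python3 -c "
from station import manip;print(manip.hand_in())"
```

```text
the job is handed in; nothing more can be done
None
```

The lens is seated in the port and the retaining ring is screwed on to an estimated 10 N of clamping; the gripper has let go, the bystanders look undisturbed, and the job was handed in at about 27 s.

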